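# Peel the top formed tray off the stack

## Task

Pull the sprung steel slide by its red knob all the way out to its stop, where the drop pin catches it, so that its tongue clears the stack; then take the coral tray by its corner lug and peel it off the grey tray it sticks to, lifting that corner well up while the corner diagonally across from it still rests down, and leave the grey tray in its stand. Finish while holding the coral tray in the gripper, still, level and right way up, centred over the white spray turntable and about 18 cm above its disc; do not put it down or let go, and leave the other things on the bench alone.

Things in the scene. Friction and masses are not known exactly. Their poses are not given: they have to be found in the camera images.
- slide (a joint): Steel slide on the stand's +y side. 0 = in: its 18 mm wide tongue reaches 15 mm over the coral rim, 2 mm above it, and blocks lifting; 0.030 m = out at its stop. Out is along the stand's +y. A spring pulls it in (1.5 N at 0, 4.5 N when out); at the stop the drop pin falls behind it; let go, it then settles 4 to 6 mm back against the pin, clear of the tray. Let go earlier, it springs in.
- slide_knob (a point): Centre of the top of the slide's red knob: upright cylinder, 16 mm in diameter, 30 mm high, standing on the slide's flat bar (18 mm wide); top 95 mm above the bench. It moves with the slide; axes as the stand's. With the slide in, the aluminium guide (top 88 mm above the bench) ends 31 mm from the knob's axis, on the stack's side.
- stand: Fixed plywood stand, board 190 x 310 x 12 mm, y -90 to +220 mm. Origin on the bench under the trays' centre; x, y along the trays' long and short sides. A frame 40 mm high carries the trays; at each 110 mm side two sprung rubber pads, 50 mm high with 51 mm posts 20 mm outside the rim, grip both rims. Guide of the slide: x -20, y 77 to 107 mm.
- top_tray: Coral plastic tray, the upper of two nested, 55 to 90 g: rim 130 (x) x 110 (y) mm, 13 mm wide, 6 mm high; the dish hangs 10 mm below the rim's underside. Origin: centre of the rim's underside (46 mm above the bench in the stack), z up, x and y along the stand's. Stuck at its four corners by sprung rubber pads; each holds with 2 to 5 N until that corner is 5 mm up.
- lug_top (a point): Centre of the top of the coral tray's lug, at x -53, y -43, z 34 mm of the tray (80 mm above the bench in the stack): upright block 24 mm long, 12 mm thick, 28 mm high above the rim. Its length lies along the tray's diagonal to far_corner (x 0.763, y 0.646 in the tray's frame), so it is gripped across its 12 mm, square to the diagonal.
- near_corner (a point): The coral tray's corner at the lug, underside of the rim (x -65, y -55, z 0 mm in the tray's frame).
- far_corner (a point): The coral tray's corner diagonally across from the lug, underside of the rim (x +65, y +55, z 0 mm in the tray's frame).
- lower_near_corner (a point): The grey tray's corner under near_corner, top of its rim.
- lower_far_corner (a point): The grey tray's corner under far_corner, top of its rim.
- lower_tray: Grey formed tray of the same shape without a lug, nested under the coral one and gripped by the same rubber pads; loose, but it must stay in the stand. Origin at the centre of its rim's underside, 40 mm above the bench.
- drop_pin: Loose steel pin, 10 mm in diameter, with a yellow cap 16 mm in diameter, upright in the slide's guide; its foot rides on the slide and drops 6 mm by itself when the slide reaches its stop, which locks the slide out. Origin at its foot, 65 mm above the bench (59 mm once dropped). It need not be touched.
- turntable: Fixed spray turntable: dark foot, white disc 170 mm in diameter, 35 mm high in all. Origin on the bench under its centre.
- disc_center (a point): Centre of the top of the white disc, 35 mm above the bench.
- glue_bottle: Bystander: white bottle with red cap, 64 mm in diameter, 170 mm high, upright; origin at the centre of its underside.
- mixing_cup: Bystander: white open cup, 68 mm in diameter, 60 mm high; origin at the centre of its underside.
- putty_jar: Bystander: yellow jar with black lid, 60 mm in diameter and high; origin at the centre of its underside.
- putty_knife: Bystander: flat spatula lying on the bench along its own x; origin under its middle.
- scrap_plate: Bystander: dark steel plate 70 x 60 x 5 mm lying flat; origin at the centre of its underside.
- sanding_block: Bystander: cork block 90 x 50 x 30 mm; origin at the centre of its underside.
- marker: Bystander: green marker with a black cap, 125 mm long, lying; origin under its middle.
Not all that is in view belongs to the job. Of the things that look like the top_tray, the larger one is meant.

How it is judged:
By the outcome, as a careful person would: the job done as asked, in the order asked, and still so for the second after the job is handed in, while the arm keeps its last pose, push and grip.
It also fails if it takes over 51 s, if anything falls off the work surface, if the arm or the gripper's body presses on something with over 40 N, if the wrist force passes 120 N, or if a joint passes its speed limit or range.

## Robot

A 6-joint arm with a two-finger parallel gripper is mounted at the origin on the work surface. World frame = base frame: x ahead of the robot, y to its left, z up, the work surface at z = 0. Lengths are in m, angles in rad, forces in N, time in s.
With the tool pointing down it reaches from about 0.3 to 0.775 m from the base axis. Payload 14.6 kg.
Tool frame: the origin (TCP) lies at the very end of the fingers, on their centre line; the grasp point (between the pads) lies 19 mm behind it; z points along the fingers, y is the line along which they close (so a half turn about z gives the same grasp; the last joint's range is limited). The gripper opens to 85 mm and grips with 20 to 120 N. Pads are 22 mm wide; open, the fingers measure 114 mm over their backs; the gripper's body (76 mm by 85 mm) begins 54 mm behind the grasp point. The pads swing forward as they close: fully open they stand 13 mm farther back than shut.
Start: joints at [-1.278, 0.3, 1.521, -0, 1.321, -0.067], TCP at [0.194, -0.515, 0.231] pointing down, gripper open.
Joint ranges: [-3.03, 3.03], [-0.79, 2.21], [0.23, 2.52], [-1.04, 4.18], [0, 3.07], [-2.55, 2.55]. Speed limits (rad/s): [2.22, 2.22, 2.57, 3.14, 3.14, 3.14].

## Interface

Orientations are given as [roll, pitch, yaw] about the fixed x, y, z axes, in that order (R = Rz(yaw) Ry(pitch) Rx(roll)).
In Python, from cell import read_state, grab_frame, calibration, finish_job, spot_in, regions_of, landmark_of gives the robot as it stands.
- The arm moves only by the tool send_rows, never from a script. Its argument "commands" is text: rows parted by semicolons, each of 5 numbers parted by spaces: the shift along the tool's x, y, z in m, then the turn about the tool's z in degrees, then the closure in counts, from 0 (fully open) to 255 (shut). In form: dx dy dz yaw gripper; .... A call has 1 to 20 rows; each row shifts and turns the commanded pose from where the row before left it, along the tool's axes as they then stand; what a row does not reach is not made up. A row lasts 1/10 s, in which the tool goes at most 50 mm and 8.59 degrees, less where a joint would pass 70% of its speed; a pose out of reach is approached as far as the arm can. A call with a gripper value outside its range is refused whole. The fingers move at their own pace and stop on an object; "squeeze" is the grip in N (left out, the last holds). Time passes only in rows, so rows that do not move let the fingers close. It gives the time, the measured TCP pose, the force, the opening and the grip force at its end, in the units of the state.
- read_state(): the state, without advancing time (a new reading comes with each control period).
- grab_frame(name): name is "side" or "top" or "wrist"; returns the picture (420x560x3 uint8, red, green, blue); there is no depth.
- calibration(name): a dict with "mtx" (3x3 intrinsics, pixels), "rvec" (rotation vector, rad) and "tvec" (3), from world to camera coordinates, as OpenCV has them; the wrist camera has in their place "T_tool_cam" (4x4, takes a point from camera to tool coordinates, whose origin is the TCP and whose axes are the flange's). Camera axes: x right, y down, z forward; pixel columns grow to the right and rows downward; lengths in m; the calibration is good to about 2 mm. The wrist camera is an equidistant fisheye: a pixel r from the principal point sees the ray r / f radians off the axis. A picture is of the moment at which its call begins: read the wrist's pose just before it. calibration takes no time and is no camera call.
- finish_job(): hands the job in; it is judged then, once.
Trained networks look in the newest picture that a camera, given by its name, has taken for a name from the list of things; names that differ only in an ending like _2 or _b are one class to them, and where a whole thing is asked for, a point or a joint stands for the part that bears it (a point fixed in the world has none). Each returns a list of dicts, best first, with "conf" (0 to 1); they miss things now and then, are a little off and sometimes report something else, mostly with a low value. They report only what shows in the picture. A call takes as long as a camera call. They do not tell look-alikes from the thing itself.
- spot_in(camera, query): "location" ([column, row] in pixels, amid what is visible of it).
- regions_of(camera, query): "region" (420x560 bool, what is visible of it) and "location" ([column, row] in pixels, amid what is visible of it).
- landmark_of(camera, query): "location" ([column, row] in pixels: a listed point, or the origin of a listed thing).
The state is a dict: "t": time; "joints": joint angles; "qd": joint speeds; "joint_torque": joint torques, N m; "tcp_pos": TCP position; "orientation": TCP orientation; "ft_force": force on the tool from outside, world axes, zero at the start; "torque": the same for the moment, N m; "gripper_width": finger opening in m; "grip_force": force on a finger pad.
Only numpy, scipy, OpenCV 4.12 (cv2) and the standard library are available. Lean on these libraries where they do the work, as an engineer would, in place of code of your own. Each camera call takes 0.05 s, during which the arm holds its last target. There are 200 camera calls.

## Working session

There is one attempt and no reset: what is moved stays moved. The work goes in short steps, Python scripts to look and compute and a tool call to move; the robot and the scene stay as the last step left them, time stands still between calls to the robot, and variables do not carry over. Pictures are saved under pics/ and viewed, at most 11 in all, crops included, and the job is handed in when it is done.

Besides the shell and the picture viewer there is one more tool, called after ">>>" as name(argument=value, ...), one argument or row to a line, values as JSON. send_rows: Moves the arm, as the interface text tells. Its arguments: {"type":"object","properties":{"commands":{"type":"string"},"squeeze":{"type":"number"}},"required":["commands"]}

```bash
mkdir -p pics; ls; cat > h.py <<'E'
import numpy as np, cv2
from scipy.spatial.transform import Rotation as R
from cell import *
def save(cam,name):
    im=grab_frame(cam); cv2.imwrite('pics/'+name,im[:,:,::-1]); return im
def ray(cam,uv,st=None):
    c=calibration(cam); K=np.array(c['mtx']); uv=np.array(uv,float)
    if cam=='wrist':
        x=np.array([(uv[0]-K[0,2])/K[0,0],(uv[1]-K[1,2])/K[1,1]]); t=np.hypot(*x)
        d=np.array([*(x/max(t,1e-9)*np.sin(t)),np.cos(t)])
        T=np.array(c['T_tool_cam']); Rw=R.from_euler('xyz',st['orientation']).as_matrix()
        return Rw@T[:3,3]+st['tcp_pos'],Rw@T[:3,:3]@d
    Rm=cv2.Rodrigues(np.array(c['rvec'],float))[0]; t=np.array(c['tvec'],float).ravel()
    return -Rm.T@t, Rm.T@(np.linalg.inv(K)@[uv[0],uv[1],1])
def at_z(cam,uv,z,st=None):
    o,d=ray(cam,uv,st); return o+d*(z-o[2])/d[2]
E
python3 - <<'E'
from h import *
s=read_state(); print({k:np.round(v,3) for k,v in s.items()})
a=save('top','top0.png'); b=save('side','side0.png')
for cam in ('top','side'):
    for q,z in (('slide_knob',.095),('lug_top',.08),('stand',0),('top_tray',.046),('near_corner',.046),('far_corner',.046),('drop_pin',.065),('disc_center',.035),('turntable',0),('glue_bottle',0),('mixing_cup',0)):
        print(cam,q,[(round(d['conf'],2),np.round(d['location']).tolist(),np.round(at_z(cam,d['location'],z),3)[:2].tolist()) for d in landmark_of(cam,q)[:3]])
E
```

```text
pics
{'t': np.float64(0.0), 'joints': array([-1.278,  0.3  ,  1.522, -0.   ,  1.321, -0.067]), 'qd': array([-0.   , -0.   ,  0.001,  0.001,  0.003, -0.001]), 'joint_torque': array([ 2.000e-03, -5.435e+01, -3.618e+01,  0.000e+00,  4.000e-03,
        0.000e+00]), 'tcp_pos': array([ 0.194, -0.515,  0.231]), 'orientation': array([-3.14, -0.  ,  0.36]), 'ft_force': array([ 0.322, -0.305,  0.89 ]), 'torque': array([-0.001,  0.016, -0.017]), 'grip_force': np.float64(0.0), 'gripper_width': np.float64(0.085)}
top slide_knob [(0.72, [131.0, 225.0], [0.528, 0.285])]
top lug_top [(0.74, [287.0, 236.0], [0.496, -0.116]), (0.67, [283.0, 287.0], [0.363, -0.104]), (0.58, [194.0, 262.0], [0.433, 0.125])]
top stand [(0.64, [131.0, 225.0], [0.538, 0.32]), (0.25, [414.0, 239.0], [0.486, -0.477])]
top top_tray [(0.72, [268.0, 221.0], [0.539, -0.066]), (0.58, [187.0, 236.0], [0.502, 0.151]), (0.33, [129.0, 227.0], [0.527, 0.309])]
top near_corner [(0.94, [286.0, 238.0], [0.493, -0.116]), (0.32, [174.0, 210.0], [0.574, 0.187])]
top far_corner [(0.7, [177.0, 207.0], [0.582, 0.179]), (0.68, [253.0, 205.0], [
[... 782 characters left out ...]
.325, -0.068])]
side near_corner [(0.73, [268.0, 302.0], [0.425, 0.114]), (0.63, [314.0, 251.0], [0.463, -0.083]), (0.48, [257.0, 288.0], [0.472, 0.098])]
side far_corner [(0.82, [262.0, 254.0], [0.548, 0.009]), (0.73, [195.0, 286.0], [0.577, 0.185])]
side drop_pin [(0.56, [193.0, 310.0], [0.507, 0.244]), (0.38, [198.0, 284.0], [0.559, 0.188])]
side disc_center [(0.88, [337.0, 202.0], [0.561, -0.297]), (0.44, [199.0, 284.0], [0.586, 0.168])]
side turntable [(0.76, [335.0, 213.0], [0.562, -0.291]), (0.38, [351.0, 181.0], [0.634, -0.461])]
side glue_bottle [(0.96, [212.0, 225.0], [0.777, -0.023]), (0.43, [350.0, 180.0], [0.639, -0.459])]
side mixing_cup [(0.6, [356.0, 282.0], [0.353, -0.102])]
```

View pics/top0.png

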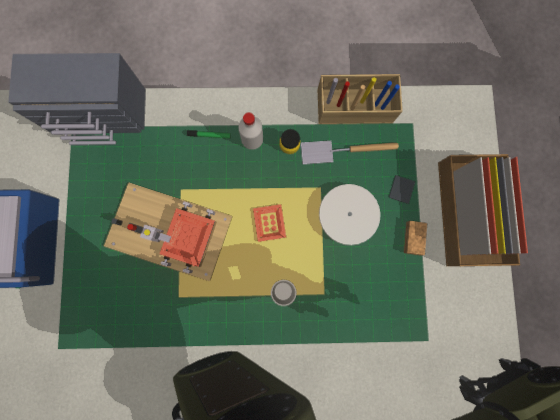

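View pics/side0.png

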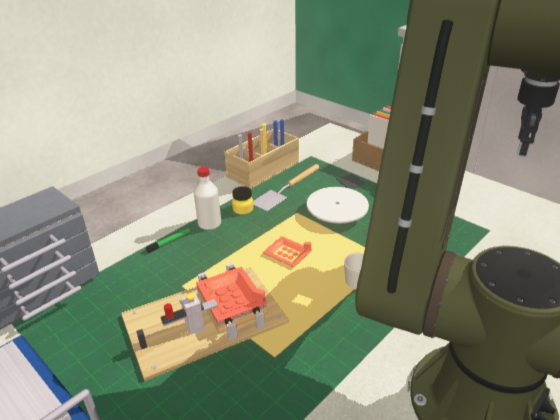

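The tray look-alikes are the coral tray in the stand at top (187,236), which is larger and has the lug, and the small coral tray on the yellow mat at top (268,221). The first is the one I want. The red knob is at top (131,225) and side (167,312), and the disc is at top (349,215). Next I'll work out the move to the viewpoint and check one crop.

```bash
cat >> h.py <<'E'
def go(target,s=None):
    s=s or read_state(); y=s['orientation'][2]; d=np.array(target)-s['tcp_pos']
    return np.round([d[0]*np.cos(y)+d[1]*np.sin(y), d[0]*np.sin(y)-d[1]*np.cos(y), -d[2], np.degrees(y)],4)
E
python3 - <<'E'
from h import *
im=cv2.imread('pics/top0.png')[170:300,90:310]; cv2.imwrite('pics/crop.png',cv2.resize(im,None,fx=3.5,fy=3.5,interpolation=cv2.INTER_CUBIC))
print(go([.47,.20,.26]))
E
```

```text
[ 0.5103 -0.5717 -0.0287 20.6136]
```

View pics/crop.png

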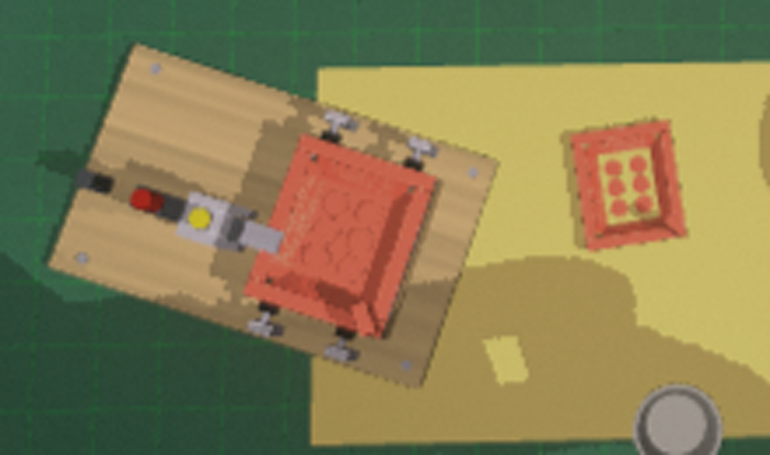

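The crop confirms it: the coral tray in the stand has its lug at the lower right, crop (370,315). The grey tongue reaches over its rim at (262,238), the yellow pin cap is at (200,218), and the red knob is at (147,200).

>>> send_rows(
  commands="0.0255 -0.0286 -0.0015 0 0;0.0255 -0.0286 -0.0015 0 0;0.0255 -0.0286 -0.0015 0 0;0.0255 -0.0286 -0.0015 0 0;0.0255 -0.0286 -0.0015 0 0;0.0255 -0.0286 -0.0015 0 0;0.0255 -0.0286 -0.0015 0 0;0.0255 -0.0286 -0.0015 0 0;0.0255 -0.0286 -0.0015 0 0;0.0255 -0.0286 -0.0015 0 0;0.0255 -0.0286 -0.0015 0 0;0.0255 -0.0286 -0.0015 0 0;0.0255 -0.0286 -0.0015 0 0;0.0255 -0.0286 -0.0015 0 0;0.0255 -0.0286 -0.0015 0 0;0.0255 -0.0286 -0.0015 0 0;0.0255 -0.0286 -0.0015 0 0;0.0255 -0.0286 -0.0015 0 0;0.0255 -0.0286 -0.0015 0 0;0.0255 -0.0286 -0.0015 0 0",
)

```text
t: 3.2
tcp_pos: [0.4699, 0.2019, 0.2614]
orientation: [3.142, -0.0, 0.36]
ft_force: [0.5, -0.8, 0.3]
gripper_width: 0.0853
grip_force: 0.0
```

```bash
python3 - <<'E'
from h import *
s=read_state(); print(s['t'],np.round(s['tcp_pos'],3),np.round(s['orientation'],3),np.round(s['joints'],2),np.abs(s['qd']).max())
save('wrist','w0.png')
for q,z in (('slide_knob',.095),('lug_top',.08),('stand',0),('top_tray',.046),('near_corner',.046),('far_corner',.046),('drop_pin',.065)):
    print(q,[(round(d['conf'],2),np.round(d['location']).tolist(),np.round(at_z('wrist',d['location'],z,s),3)[:2].tolist()) for d in landmark_of('wrist',q)[:3]])
E
```

```text
3.2 [0.47  0.202 0.261] [ 3.142 -0.     0.36 ] [ 0.33  0.19  1.59 -0.    1.36  1.54] 0.7157847690242245
slide_knob [(0.86, [214.0, 110.0], [0.524, 0.287])]
lug_top [(0.75, [335.0, 244.0], [0.435, 0.123]), (0.61, [489.0, 240.0], [0.506, -0.067])]
stand [(0.53, [502.0, 35.0], [0.79, -0.024])]
top_tray [(0.73, [473.0, 205.0], [0.535, -0.044]), (0.56, [333.0, 174.0], [0.501, 0.147]), (0.19, [334.0, 98.0], [0.581, 0.179])]
near_corner [(0.78, [331.0, 246.0], [0.42, 0.116]), (0.62, [484.0, 237.0], [0.503, -0.087])]
far_corner [(0.88, [462.0, 164.0], [0.576, -0.001]), (0.84, [332.0, 99.0], [0.579, 0.18])]
drop_pin [(0.65, [258.0, 137.0], [0.512, 0.24]), (0.17, [501.0, 36.0], [0.748, 0.016])]
```

View pics/w0.png

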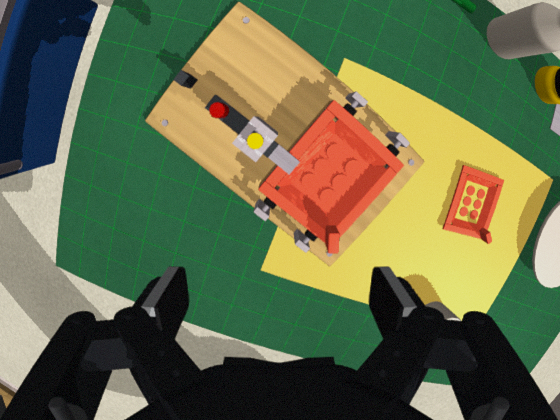

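The wrist view shows the knob at (214,110), pin cap at (256,141), lug at (335,240) and tray at (333,174). The solved heights and spacings agree, with the stand's yaw at about -19°. I'll turn the tool to 71° yaw and head for the knob.

>>> send_rows(
  commands="0 0 0 -8.4 60;0 0 0 -8.4 60;0 0 0 -8.4 60;0 0 0 -8.4 60;0 0 0 -8.4 60;0 0 0 -8.4 60;0.02 0.005 0.02 0 60;0.02 0.005 0.02 0 60;0.02 0.005 0.02 0 60;0.02 0.005 0.01 0 60;0 0 0 0 60;0 0 0 0 60",
)

```text
t: 4.8
tcp_pos: [0.5145, 0.2687, 0.1914]
orientation: [-3.141, 0.0, 1.239]
ft_force: [0.4, 0.7, -0.1]
gripper_width: 0.0657
grip_force: 0.0
```

```bash
cat >look.py <<'E'
from h import *
import sys
s=read_state(); print(s['t'],np.round(s['tcp_pos'],4),np.round(s['orientation'],3),np.abs(s['qd']).max(),s['gripper_width'])
grab_frame('wrist') if len(sys.argv)<2 else save('wrist',sys.argv[1])
P={}
for q,z in (('slide_knob',.095),('lug_top',.08),('top_tray',.046),('near_corner',.046),('far_corner',.046),('drop_pin',.065)):
    r=landmark_of('wrist',q)[:2]
    print(q,[(round(d['conf'],2),np.round(d['location']).tolist(),np.round(at_z('wrist',d['location'],z,s),4)[:2].tolist()) for d in r])
E
python3 look.py; python3 -c "
from h import *
print(go([.526,.287,.15]))"
```

```text
4.8 [0.5145 0.2687 0.1914] [-3.141  0.     1.239] 0.02460946021662784 0.06570403583194832
slide_knob [(0.89, [288.0, 190.0], [0.5263, 0.2845])]
lug_top [(0.86, [252.0, 362.0], [0.4339, 0.1211])]
top_tray [(0.72, [302.0, 308.0], [0.4982, 0.1483])]
near_corner [(0.95, [248.0, 346.0], [0.4245, 0.1176]), (0.68, [252.0, 365.0], [0.418, 0.0885])]
far_corner [(0.61, [371.0, 260.0], [0.5803, 0.1788])]
drop_pin [(0.94, [288.0, 230.0], [0.5133, 0.2434])]
[2.07000e-02 4.90000e-03 4.18000e-02 7.09922e+01]
```

>>> send_rows(
  commands="0.01 0.003 0.02 0 60;0.0097 0.0027 0.02 0 60;0 0 0.025 0 60;0 0 0.025 0 60;0 0 0.02 0 60;0 0 0.009 0 60;0 0 0 0 60;0 0 0 0 255;0 0 0 0 255;0 0 0 0 255;0 0 0 0 255;0 0 0 0 255;0 0 0 0 255;0 0 0 0 255",
  squeeze=60,
)

```text
t: 6.55
tcp_pos: [0.5265, 0.2863, 0.0732]
orientation: [3.141, -0.001, 1.24]
ft_force: [-3.3, -0.6, 5.1]
gripper_width: 0.0138
grip_force: 58.4
```

>>> send_rows(
  commands="0.005 0 0 0 255;0.005 0 0 0 255;0.005 0 0 0 255;0.005 0 0 0 255;0.005 0 0 0 255;0.003 0 0 0 255;0.001 0 0 0 255;0 0 0 0 255",
)

```text
t: 7.35
tcp_pos: [0.5359, 0.3135, 0.0732]
orientation: [3.141, -0.0, 1.24]
ft_force: [-4.4, -3.6, 6.6]
gripper_width: 0.0139
grip_force: 58.5
```

>>> send_rows(
  commands="0.001 0 0 0 255;0.001 0 0 0 255;0.001 0 0 0 255;0 0 0 0 255;0 0 0 0 255",
)

```text
t: 7.85
tcp_pos: [0.5364, 0.3149, 0.073]
orientation: [-3.141, 0.003, 1.239]
ft_force: [-8.4, -12.8, 11.3]
gripper_width: 0.0141
grip_force: 59.1
```

At the stop, the force jumped to about 15 N after 30 mm of travel. Now I'll release, rise and check the latch.

>>> send_rows(
  commands="-0.002 0 0 0 255;0 0 0 0 255;0 0 0 0 90;0 0 0 0 90;0 0 0 0 90;0 0 0 0 90;0 0 -0.03 0 90;0 0 -0.04 0 90;0 0 -0.04 0 90;0 0 0 0 90",
)

```text
t: 8.85
tcp_pos: [0.5378, 0.3154, 0.1884]
orientation: [3.135, -0.007, 1.24]
ft_force: [0.0, 0.4, -0.5]
gripper_width: 0.0552
grip_force: 0.0
```

```bash
python3 look.py w1.png; python3 -c "
from h import *
print(go([.434,.123,.19]))"
```

```text
8.85 [0.5378 0.3154 0.1884] [ 3.135 -0.007  1.24 ] 0.07753783378303454 0.055185742335508464
slide_knob [(0.67, [277.0, 223.0], [0.5344, 0.3104])]
lug_top []
top_tray [(0.91, [294.0, 349.0], [0.4978, 0.1478]), (0.55, [274.0, 227.0], [0.5258, 0.2919])]
near_corner []
far_corner []
drop_pin [(0.6, [278.0, 287.0], [0.512, 0.2409]), (0.44, [275.0, 226.0], [0.5285, 0.2988])]
[-2.14000e-01 -3.40000e-02 -8.90000e-03  7.10154e+01]
```

View pics/w1.png

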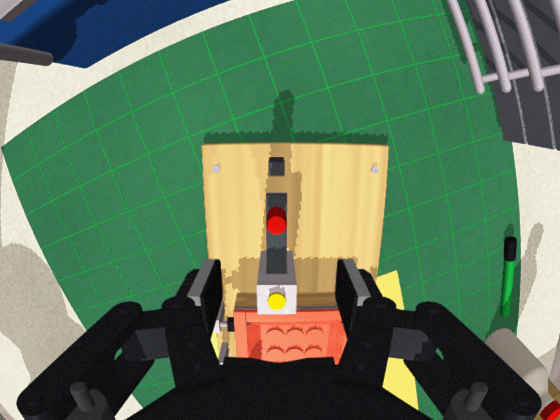

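The slide is latched: the knob at (277,222) measures 26 mm out, i.e. 4 mm back from the stop, and the tongue is clear of the rim. On to the lug.

>>> send_rows(
  commands="-0.036 -0.006 0 0 90;-0.036 -0.006 0 0 90;-0.036 -0.006 0 0 90;-0.036 -0.006 0 0 90;-0.036 -0.006 0 0 90;-0.034 -0.004 0 0 90;0 0 0.01 8.3 90;0 0 0.01 8.3 90;0 0 0.01 8.3 90;0 0 0.01 8.3 90;0 0 0.01 8.3 90;0 0 0 8.3 90;0 0 0 0 90;0 0 0 0 90",
)

```text
t: 10.6
tcp_pos: [0.4343, 0.1231, 0.1321]
orientation: [-3.142, 0.0, 0.375]
ft_force: [0.3, -0.0, 0.4]
gripper_width: 0.0555
grip_force: 0.0
```

```bash
python3 look.py w2.png; python3 -c "
from h import *
print(go([.434,.123,.059]))"
```

```text
10.6 [0.4343 0.1231 0.1321] [-3.142  0.     0.375] 0.004536634758820479 0.0554888591312613
slide_knob [(0.91, [63.0, 4.0], [0.5321, 0.3114])]
lug_top [(0.9, [280.0, 234.0], [0.4343, 0.1223]), (0.59, [521.0, 232.0], [0.5026, -0.0576])]
top_tray [(0.6, [499.0, 179.0], [0.5332, -0.0385]), (0.59, [279.0, 121.0], [0.4997, 0.1482])]
near_corner [(0.96, [281.0, 237.0], [0.4206, 0.1157]), (0.81, [508.0, 233.0], [0.4958, -0.0771])]
far_corner [(0.85, [279.0, 1.0], [0.5817, 0.1803]), (0.62, [488.0, 120.0], [0.5721, -0.0045])]
drop_pin [(0.96, [162.0, 66.0], [0.5093, 0.2351])]
[-3.00000e-04  0.00000e+00  7.33000e-02  2.12656e+01]
```

View pics/w2.png

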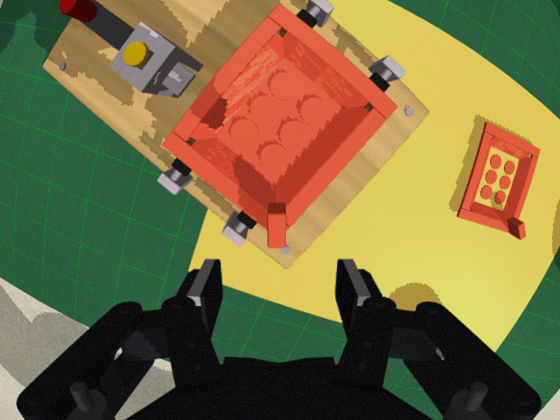

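The lug is straight ahead at (278,225) in the tool's plane, and the diagonal runs along the image column, so the yaw is right. I'll descend and take it with a light grip.

>>> send_rows(
  commands="0 0 0.02 0 90;0 0 0.02 0 90;0 0 0.02 0 90;0 0 0.013 0 90;0 0 0 0 90;0 0 0 0 255;0 0 0 0 255;0 0 0 0 255;0 0 0 0 255;0 0 0 0 255",
  squeeze=20,
)

```text
t: 11.95
tcp_pos: [0.4347, 0.1234, 0.0601]
orientation: [3.142, -0.001, 0.371]
ft_force: [-2.6, 2.0, 7.4]
gripper_width: 0.0113
grip_force: 24.3
```

>>> send_rows(
  commands="0 0 -0.002 0 255;0.0005 0 -0.002 0 255;0.0005 0 -0.002 0 255;0.0005 0 -0.002 0 255;0.0005 0 -0.002 0 255;0.0005 0 -0.002 0 255;0.0005 0 -0.002 0 255;0.0005 0 -0.002 0 255;0 0 0 0 255",
)

```text
t: 12.85
tcp_pos: [0.4381, 0.1245, 0.0757]
orientation: [3.141, -0.001, 0.37]
ft_force: [-0.7, 0.6, -0.3]
gripper_width: 0.0117
grip_force: 22.9
```

```bash
cat >tilt.py <<'E'
from h import *
import sys
s=read_state(); print(s['t'],np.round(s['tcp_pos'],4),np.round(s['ft_force'],1),np.round(s['torque'],2))
for cam in ('side','wrist'):
    grab_frame(cam)
    for q,z in (('near_corner',.046),('far_corner',.046),('lower_near_corner',.046),('lower_far_corner',.046),('lug_top',.08),('lower_tray',.04)):
        print(cam,q,[(round(d['conf'],2),np.round(d['location'],1).tolist()) for d in landmark_of(cam,q)[:3]])
im=grab_frame('side')
cv2.imwrite('pics/'+sys.argv[1],cv2.resize(im[200:380,110:370,::-1],None,fx=3,fy=3,interpolation=cv2.INTER_CUBIC))
E
python3 tilt.py s1.png
```

```text
12.85 [0.4381 0.1245 0.0757] [-0.7  0.6 -0.3] [-0.  0. -0.]
side near_corner [(0.85, [313.3, 249.9]), (0.8, [265.9, 297.4])]
side far_corner [(0.91, [261.7, 251.0]), (0.56, [194.3, 282.9]), (0.29, [265.0, 299.4])]
side lower_near_corner [(0.77, [264.2, 305.9])]
side lower_far_corner [(0.88, [198.1, 284.1])]
side lug_top [(0.93, [306.6, 242.8]), (0.76, [256.2, 282.1])]
side lower_tray [(0.24, [155.9, 310.4])]
wrist near_corner [(0.71, [543.6, 255.6])]
wrist far_corner [(0.66, [520.9, 128.4])]
wrist lower_near_corner [(0.19, [282.4, 130.0])]
wrist lower_far_corner []
wrist lug_top [(0.89, [278.8, 290.8])]
wrist lower_tray []
```

View pics/s1.png

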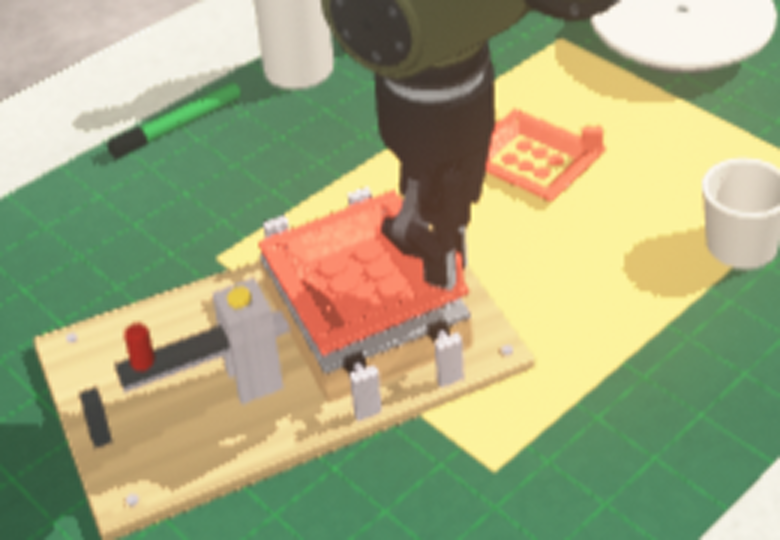

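The near corner is up with a clear gap to the grey tray at crop (467,305). The far corner at (262,245) is still on it, and the grey tray is in place. I'll peel further.

>>> send_rows(
  commands="0.0007 0 -0.002 0 255;0.0007 0 -0.002 0 255;0.0007 0 -0.002 0 255;0.0007 0 -0.002 0 255;0.0007 0 -0.002 0 255;0.0007 0 -0.002 0 255;0.0007 0 -0.002 0 255;0.0007 0 -0.002 0 255;0 0 0 0 255",
)

```text
t: 14.5
tcp_pos: [0.443, 0.1265, 0.0916]
orientation: [3.141, -0.0, 0.37]
ft_force: [-1.3, 0.6, -1.1]
gripper_width: 0.0115
grip_force: 22.9
```

```bash
python3 tilt.py s2.png
```

```text
14.5 [0.443  0.1265 0.0916] [-1.3  0.6 -1.1] [-0.02  0.09  0.01]
side near_corner [(0.84, [262.3, 290.0]), (0.77, [312.7, 248.0])]
side far_corner [(0.94, [263.7, 251.6]), (0.7, [192.2, 277.7]), (0.31, [155.0, 313.3])]
side lower_near_corner [(0.64, [151.5, 312.4]), (0.61, [265.3, 302.7])]
side lower_far_corner [(0.68, [197.6, 284.2]), (0.31, [357.3, 280.8])]
side lug_top [(0.97, [252.0, 277.7]), (0.77, [307.8, 243.9])]
side lower_tray [(0.59, [232.1, 295.0]), (0.16, [264.6, 291.2])]
wrist near_corner [(0.56, [532.5, 252.8])]
wrist far_corner [(0.63, [512.0, 132.7])]
wrist lower_near_corner []
wrist lower_far_corner [(0.61, [281.1, 131.7])]
wrist lug_top [(0.86, [277.8, 291.1]), (0.74, [548.6, 257.7])]
wrist lower_tray []
```

View pics/s2.png

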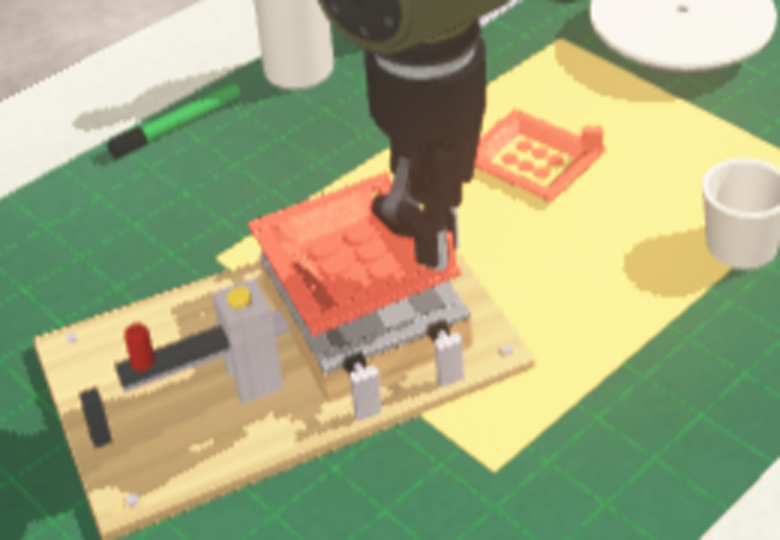

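```bash
cat > fit.py <<'E'
from h import *
def proj(cam,P):
    c=calibration(cam); return cv2.projectPoints(np.array(P,float).reshape(-1,3),np.array(c['rvec'],float),np.array(c['tvec'],float),np.array(c['mtx'],float),None)[0].reshape(-1,2)
if __name__=='__main__':
    yaw=np.radians(-19); Rz=np.array([[np.cos(yaw),-np.sin(yaw)],[np.sin(yaw),np.cos(yaw)]])
    o=np.array([.500,.148]); c={k:o+Rz@np.array(v)/1000 for k,v in dict(near=(-65,-55),far=(65,55),a=(-65,55),lug=(-53,-43)).items()}
    for k,v in c.items():
        print(k,np.round(v,3),[(h,np.round(proj('side',[*v,(.08 if k=='lug' else .046)+h/1000])[0],1).tolist()) for h in (0,5,10,15,30)], 'd/x10mm',np.round(proj('side',[*(v+.01*np.array([.933,.358])),.046])[0]-proj('side',[*v,.046])[0],1))
    s=read_state()
    grab_frame('top')
    for q in ('near_corner','far_corner','lug_top','top_tray'): print(q,[(round(d['conf'],2),np.round(d['location'],1).tolist()) for d in landmark_of('top',q)[:3]])
    for k,v in c.items(): print(k,[(h,np.round(proj('top',[*v,(.08 if k=='lug' else .046)+h/1000])[0],1).tolist()) for h in (0,30)])
E
python3 fit.py
```

```text
near [0.421 0.117] [(0, [267.6, 304.2]), (5, [267.5, 302.4]), (10, [267.5, 300.7]), (15, [267.4, 299.0]), (30, [267.1, 293.7])] d/x10mm [-4.4 -1.3]
far [0.579 0.179] [(0, [196.7, 283.8]), (5, [196.5, 282.2]), (10, [196.2, 280.5]), (15, [195.9, 278.7]), (30, [195.2, 273.6])] d/x10mm [-3.9 -1.1]
a [0.456 0.221] [(0, [218.5, 323.0]), (5, [218.3, 321.3]), (10, [218.1, 319.5]), (15, [217.9, 317.8]), (30, [217.2, 312.4])] d/x10mm [-4.4 -1.4]
lug [0.436 0.125] [(0, [259.3, 290.6]), (5, [259.2, 288.8]), (10, [259.1, 287.0]), (15, [259.0, 285.2]), (30, [258.7, 279.7])] d/x10mm [-4.3 -1.3]
near_corner [(0.85, [284.0, 237.4])]
far_corner [(0.71, [172.6, 207.0]), (0.6, [252.1, 206.2])]
lug_top [(0.74, [280.1, 235.4])]
top_tray [(0.69, [184.9, 234.8])]
near [(0, [199.5, 266.2]), (30, [197.3, 266.3])]
far [(0, [177.4, 207.6]), (30, [174.7, 206.0])]
a [(0, [160.6, 253.4]), (30, [157.3, 253.1])]
lug [(0, [194.2, 260.4]), (30, [191.8, 260.3])]
```

```bash
python3 - <<'E'
from h import *
a=cv2.imread('pics/side0.png')[200:380,110:370]
L=[cv2.resize(a,None,fx=3,fy=3,interpolation=cv2.INTER_CUBIC)]+[cv2.imread(f'pics/{n}.png') for n in('s1','s2')]
for im in L:
    m=cv2.inRange(cv2.cvtColor(im,cv2.COLOR_BGR2HSV),(0,120,150),(9,255,255)); m[:, :200]=0; m[:,480:]=0; m[:150]=0
    n,lab,st,_=cv2.connectedComponentsWithStats(m); k=1+np.argmax(st[1:,4]); ys,xs=np.where(lab==k)
    i=xs.argmin(); print('left(far corner)',xs[i],ys[xs<xs.min()+3].mean(),'bottom',xs[ys.argmax()],ys.max(),'right',xs.max(),ys[xs>xs.max()-3].mean())
cv2.imwrite('pics/cmp.png',np.hstack([cv2.resize(i[200:320,230:360],None,fx=2,fy=4) for i in L]))
E
```

```text
left(far corner) 260 251.41666666666666 bottom 323 366 right 469 307.9130434782609
left(far corner) 260 246.52631578947367 bottom 322 354 right 467 289.85714285714283
left(far corner) 249 225.8421052631579 bottom 314 335 right 459 271.2857142857143
```

View pics/cmp.png

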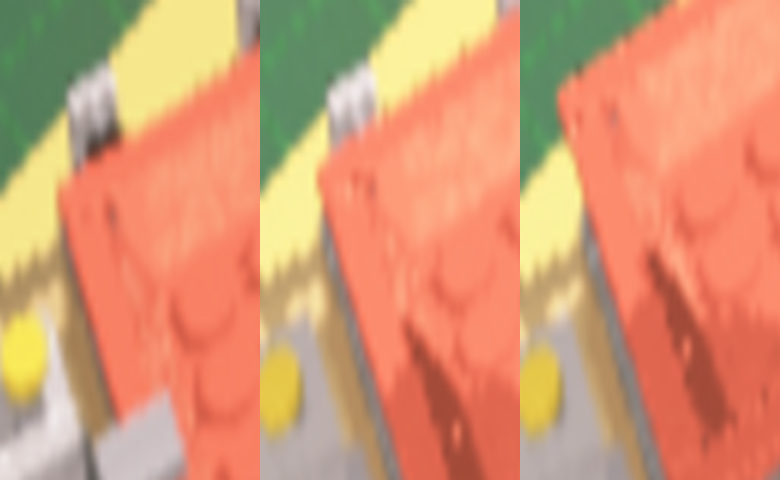

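In s1 the near corner was about 16 mm up and the far one no more than 3 mm up. The far corner only let go beyond that, leaving about 7° of tilt: near 34 mm, far 14 mm. In the comparison strip the far corner goes from row 185 to 170 to 95. To level the tray in the light grip, I'll lower it so the far corner rests on the pads again and bring the near side down, stopping above the pads.

>>> send_rows(
  commands="-0.001 0 0.0025 0 255;-0.001 0 0.0025 0 255;-0.001 0 0.0025 0 255;-0.001 0 0.0025 0 255;-0.0006 0 0.002 0 255;-0.0006 0 0.002 0 255;-0.0006 0 0.002 0 255;-0.0005 0 0.002 0 255;0 0 0 0 255",
)

```text
t: 16.4
tcp_pos: [0.437, 0.1242, 0.0732]
orientation: [3.142, -0.0, 0.37]
ft_force: [-0.4, -1.4, 0.5]
gripper_width: 0.0113
grip_force: 23.1
```

```bash
cat > edge.py <<'E'
from h import *
import sys
s=read_state(); print(s['t'],np.round(s['tcp_pos'],4),np.round(s['ft_force'],1),np.round(s['torque'],2))
im=grab_frame('side')[200:380,110:370,::-1]; im=cv2.resize(im,None,fx=3,fy=3,interpolation=cv2.INTER_CUBIC); cv2.imwrite('pics/'+sys.argv[1],im)
m=cv2.inRange(cv2.cvtColor(im,cv2.COLOR_BGR2HSV),(0,120,150),(9,255,255)); m[:, :200]=0; m[:,480:]=0; m[:150]=0
n,lab,st,_=cv2.connectedComponentsWithStats(m); k=1+np.argmax(st[1:,4]); ys,xs=np.where(lab==k)
print('far',xs.min(),ys[xs<xs.min()+3].mean(),'bottom',xs[ys.argmax()],ys.max(),'near',xs.max(),ys[xs>xs.max()-3].mean())
E
python3 edge.py s3.png
```

```text
16.4 [0.437  0.1242 0.0732] [-0.4 -1.4  0.5] [ 0.08 -0.16  0.03]
far 261 247.09677419354838 bottom 323 355 near 468 292.8
```

>>> send_rows(
  commands="-0.0005 0 0.002 0 255;-0.0005 0 0.002 0 255;-0.0005 0 0.002 0 255;0 0 0.001 0 255;0 0 0 0 255",
)

```text
t: 16.95
tcp_pos: [0.4354, 0.1236, 0.0661]
orientation: [-3.142, 0.0, 0.37]
ft_force: [0.7, 0.2, 1.2]
gripper_width: 0.0113
grip_force: 23.2
```

```bash
python3 edge.py s4.png
```

```text
16.95 [0.4354 0.1236 0.0661] [0.7 0.2 1.2] [ 0.08 -0.15  0.05]
far 261 246.86666666666667 bottom 325 360 near 468 299.1923076923077
```

The tray is now level to about 1° and resting just above the pads. I'll grip firmly and lift straight up.

>>> send_rows(
  commands="0 0 0 0 255;0 0 0 0 255;0 0 0 0 255;0 0 -0.002 0 255;0 0 -0.003 0 255;0 0 -0.005 0 255;0 0 -0.01 0 255;0 0 -0.02 0 255;0 0 -0.03 0 255;0 0 -0.03 0 255;0 0 -0.03 0 255;0 0 -0.03 0 255;0 0 0 0 255;0 0 0 0 255",
  squeeze=110,
)

```text
t: 18.4
tcp_pos: [0.4355, 0.1236, 0.2268]
orientation: [3.141, -0.001, 0.37]
ft_force: [-0.5, -0.4, -0.9]
gripper_width: 0.0097
grip_force: 107.7
```

```bash
python3 - <<'E'
from h import *
s=read_state(); print(s['t'],np.round(s['tcp_pos'],4),np.round(s['orientation'],3),np.round(s['ft_force'],1),np.round(s['torque'],2))
im=grab_frame('side'); cv2.imwrite('pics/s5.png',cv2.resize(im[150:380,110:390,::-1],None,fx=2.6,fy=2.6,interpolation=cv2.INTER_CUBIC))
for q in ('near_corner','far_corner','lug_top','lower_tray'): print(q,[(round(d['conf'],2),np.round(d['location'],1).tolist()) for d in landmark_of('side',q)[:3]])
from fit import proj
# expected for level tray gripped as now: lug above grasp
y=s['orientation'][2]; e=np.array([np.cos(y),np.sin(y)]); l=s['tcp_pos'][:2]; zl=s['tcp_pos'][2]-.060+.046
for tl in (-5,0,5,10):
    t=np.radians(tl); f=lambda a: proj('side',[*(l+e*a*np.cos(t)),zl-a*np.sin(t)])[0].round(1)
    print('tilt',tl,'near',f(-.0167),'far',f(.1535))
for cam in('top','side'):
    grab_frame(cam)
    print([(round(d['conf'],2),at_z(cam,d['location'],.035)[:2].round(4)) for d in landmark_of(cam,'disc_center')[:2]])
    for d in regions_of(cam,'turntable')[:1]:
        ys,xs=np.where(d['region']); print(d['conf'],xs.mean(),ys.mean(),at_z(cam,[xs.mean(),ys.mean()],.035)[:2].round(4))
E
```

```text
18.4 [0.4355 0.1236 0.2268] [ 3.141e+00 -1.000e-03  3.700e-01] [-0.5 -0.4 -0.9] [0.01 0.02 0.01]
near_corner [(0.9, [311.3, 251.2]), (0.58, [261.1, 242.1]), (0.34, [224.1, 232.5])]
far_corner [(0.87, [187.0, 224.6]), (0.59, [261.0, 250.2])]
lug_top [(0.6, [252.9, 224.1]), (0.44, [231.0, 294.1])]
lower_tray [(0.55, [231.1, 299.0]), (0.25, [361.5, 281.1])]
tilt -5 near [264.9 242. ] far [187.  217.3]
tilt 0 near [264.9 241.4] far [187.6 222.7]
tilt 5 near [264.8 240.8] far [188.6 228.1]
tilt 10 near [264.7 240.2] far [190.2 233.5]
[(0.65, array([ 0.5489, -0.286 ]))]
0.74 349.0760907504363 213.47713787085516 [ 0.5573 -0.2907]
[]
0.7 337.07760532150775 204.44789356984478 [ 0.5544 -0.2873]
```

View pics/s5.png

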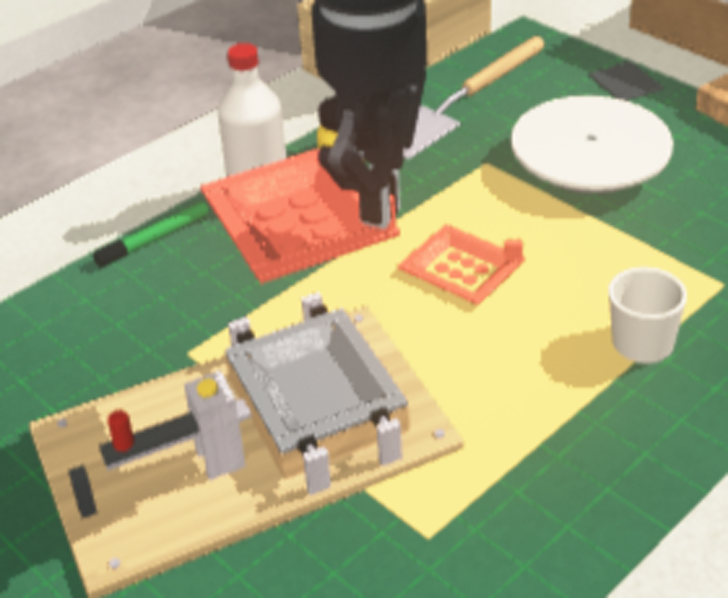

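The tray is held level, within about 2°, and the grey tray is in its stand at crop (315,375). The slide is still out. Carrying the tray to the disc.

>>> send_rows(
  commands="-0.002 0.008 -0.001 0 255;-0.004 0.016 -0.001 0 255;-0.0059 0.024 0 0 255;-0.0059 0.024 0 0 255;-0.0059 0.024 0 0 255;-0.0059 0.024 0 0 255;-0.0059 0.024 0 0 255;-0.0059 0.024 0 0 255;-0.0059 0.024 0 0 255;-0.0059 0.024 0 0 255;-0.0059 0.024 0 0 255;-0.0059 0.024 0 0 255;-0.0059 0.024 0 0 255;-0.0059 0.024 0 0 255;-0.0059 0.024 0 0 255;-0.0059 0.024 0 0 255;-0.0059 0.024 0 0 255;-0.0059 0.024 0 0 255;-0.004 0.016 0 0 255;-0.001 0.005 0 0 255",
)

```text
t: 20.95
tcp_pos: [0.492, -0.3162, 0.2279]
orientation: [-3.141, 0.0, 0.369]
ft_force: [0.3, -0.0, -0.4]
gripper_width: 0.0095
grip_force: 107.7
```

>>> send_rows(
  commands="0 0 0 0 255;0 0 0 0 255;0 0 0 0 255;0 0 0 0 255;0 0 0 0 255",
)

```text
t: 21.45
tcp_pos: [0.4926, -0.3141, 0.2284]
orientation: [3.141, -0.0, 0.371]
ft_force: [-0.3, 0.5, -1.1]
gripper_width: 0.0095
grip_force: 107.7
```

```bash
python3 - <<'E'
from h import *
from fit import proj
s=read_state(); print(s['t'],np.round(s['tcp_pos'],4),np.round(s['orientation'],3),np.round(s['ft_force'],1),s['grip_force'])
y=s['orientation'][2]; e=np.array([np.cos(y),np.sin(y)]);n=np.array([np.sin(y),-np.cos(y)]); l=s['tcp_pos'][:2]; zl=s['tcp_pos'][2]-.014
print('centre',l+.068*e+.0014*n,zl)
for cam in ('top','side'):
    im=grab_frame(cam)
    if cam=='side': cv2.imwrite('pics/s6.png',im[:,:,::-1])
    for q in ('near_corner','far_corner','lug_top','top_tray','lower_tray'): print(cam,q,[(round(d['conf'],2),np.round(d['location'],1).tolist()) for d in landmark_of(cam,q)[:3]])
    for tl in (-5,0,5):
        t=np.radians(tl); f=lambda a: proj(cam,[*(l+e*a*np.cos(t)),zl-a*np.sin(t)])[0].round(1)
        print('tilt',tl,'near',f(-.0167),'far',f(.1535),'c',f(.068))
    m=[np.where(d['region']) for d in regions_of(cam,'top_tray')[:2]]
    for a,b in m: print('reg',b.mean(),a.mean(),at_z(cam,[b.mean(),a.mean()],.221)[:2])
E
```

```text
21.45 [ 0.4926 -0.3141  0.2284] [ 3.141 -0.     0.371] [-0.3  0.5 -1.1] 107.69535541534424
centre [ 0.55647204 -0.29074092] 0.21444034209923943
top near_corner [(0.91, [374.5, 234.3]), (0.78, [284.3, 235.7])]
top far_corner [(0.86, [252.1, 206.0]), (0.57, [350.6, 168.6]), (0.46, [285.7, 148.3])]
top lug_top [(0.89, [382.2, 228.5]), (0.72, [284.0, 235.4])]
top top_tray [(0.86, [359.7, 201.6]), (0.72, [270.1, 224.2])]
top lower_tray [(0.75, [187.3, 236.0])]
tilt -5 near [378.6 238.2] far [349.9 169.4] c [364.3 203.8]
tilt 0 near [378.8 238.2] far [348.7 170.5] c [363.6 204.1]
tilt 5 near [379.  238.1] far [347.7 172.1] c [363.1 204.6]
reg 359.5140503875969 200.50193798449612 [ 0.56341017 -0.27883411]
reg 269.36422136422135 222.26512226512227 [ 0.51670055 -0.0719162 ]
side near_corner [(0.97, [313.7, 250.8])]
side far_corner [(0.71, [307.1, 140.9]), (0.7, [262.6, 252.9])]
side lug_top [(0.55, [307.7, 242.9]), (0.44, [230.6, 291.6])]
side top_tray [(0.77, [289.7, 253.7]), (0.57, [337.1, 148.4]), (0.53, [339.2, 202.4])]
side lower_tray [(0.75, [227.9, 293.8]), (0.26, [351.5, 178.3])]
tilt -5 near [373.1 151.1] far [308.8 135.4] c [340.5 143.2]
tilt 0 near [373.1 150.6] far [308.5 140. ] c [340.3 145.2]
tilt 5 near [373.2 150.1] far [308.7 144.7] c [340.2 147.3]
reg 287.91098748261476 250.29763560500695 [0.36241761 0.11502197]
reg 331.9867899603699 143.68428005284017 [ 0.5691868  -0.27206346]
```

View pics/s6.png

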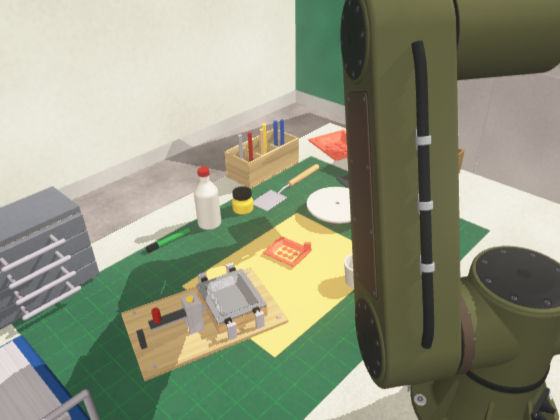

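The tray is level to about 1°, centred on the disc to within a few mm, with its rim 18 cm above it. The grey tray is in its stand at (232,295) and the bystanders haven't moved. Handing in.

```bash
python3 -c "
from cell import *
s=read_state(); print(s['t'],abs(s['qd']).max(),s['grip_force']); print(finish_job())"
```

```text
22.15 0.0021012971807266 107.69502282142639
the job is handed in; nothing more can be done
None
```

I handed the job in at 22 s. The slide is latched out and the grey tray is still in its stand. The coral tray is held still and level to about 1°, roughly 18 cm above the disc and centred to within a few mm. The near corner was 16 mm or more up (I estimate about 24 mm at release) while the far corner was still 3–5 mm down on its pads.

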